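Refit the bain-marie's drain lever and shut the drain

ROBOT

A 6-joint arm with a two-finger parallel gripper is mounted at the origin on a cart in front of the work surface, level with it; the furniture and walls round the work are solid. World frame = base frame: x ahead of the robot, y to its left, z up, the work surface at z = 0. Lengths are in m, angles in rad, forces in N, time in s.
With the tool pointing down it reaches from about 0.375 to 0.975 m from the base axis. Payload 3.8 kg.
Tool frame: the origin (TCP) lies midway between the tips of the shut fingers; the grasp point (between the pads) lies 19 mm behind it; z points along the fingers, y is the line along which they close (so a half turn about z gives the same grasp; the last joint's range is limited). The gripper opens to 85 mm and grips with 20 to 120 N. Pads are 22 mm wide; open, the fingers measure 114 mm over their backs; the gripper's body (76 mm by 85 mm) begins 54 mm behind the grasp point. The pads swing forward as they close: fully open they stand 13 mm farther back than shut.
Start: joints at [1.149, 0.264, 1.604, -0, 1.274, -0.037], TCP at [0.253, 0.626, 0.231] pointing down, gripper open.
Joint ranges: [-2.63, 2.63], [-0.94, 2.18], [0.31, 2.57], [-1.31, 4.45], [0, 2.66], [-2.55, 2.55]. Speed limits (rad/s): [2.57, 2.57, 3.14, 3.14, 3.14, 3.14].

INTERFACE

Orientations are given as a rotation vector (axis times angle).
In Python, from workcell import read_state, vision, ticket gives the robot as it stands. The module is installed in compiled form; this text tells all that it offers.
- The arm moves only by the tool jog_arm, never from a script. Its arguments are lists of equal length, an entry for each row: "turn": the turn, a rotation vector about the tool's x, y, z in rad, a list of three; "delta_pos": the shift along the tool's x, y, z in m, a list of three; "gripper": the finger opening in m, from 0 to 0.0854. In form: {"turn": [[rx, ry, rz], ...], "delta_pos": [[dx, dy, dz], ...], "gripper": [gripper, ...]}. A call has 1 to 20 rows; each row shifts and turns the commanded pose from where the row before left it, along the tool's axes as they then stand; what a row does not reach is not made up. A row lasts 1/12 s, in which the tool goes at most 41.7 mm and 7.16 degrees, less where a joint would pass 70% of its speed; a pose out of reach is approached as far as the arm can. A call with a gripper value outside its range is refused whole. The fingers move at their own pace and stop on an object; "grip_force" is the grip in N (left out, the last holds). Time passes only in rows, so rows that do not move let the fingers close. It gives the time, the measured TCP pose, the force, the opening and the grip force at its end, in the units of the state.
- read_state(): the state, without advancing time (a new reading comes with each control period).
- vision.read_camera(name): name is "side" or "top" or "wrist"; returns the picture (420x560x3 uint8, red, green, blue); there is no depth.
- vision.calibration(name): a dict with "vfov" (degrees; the focal length in pixels is half the picture's height over the tangent of half this angle, whatever the lens; pixels are square), "cx", "cy" (the principal point, pixels), "dist" ([k1, k2, p1, p2, k3] as OpenCV has them; the pictures are not rectified), "R" (3x3) and "t" (3): a world point X has camera coordinates R X + t; the wrist camera has in their place "mount" (4x4, takes a point from camera to tool coordinates, whose origin is the TCP and whose axes are the flange's). Camera axes: x right, y down, z forward; pixel columns grow to the right and rows downward; lengths in m; the calibration is good to about 2 mm. A picture is of the moment at which its call begins: read the wrist's pose just before it. calibration takes no time and is no camera call.
- ticket.finish_job(): hands the job in; it is judged then, once.
The state is a dict: "time": time; "q": joint angles; "joint_vel": joint speeds; "joint_torque": joint torques, N m; "tool_pos": TCP position; "tcp_rot": TCP orientation; "wrist_force": force on the tool from outside, world axes, zero at the start; "torque": the same for the moment, N m; "width": opening from 0.0 (shut) to 1.0 (fully open); "grip_force": force on a finger pad.
Only numpy, scipy, OpenCV 4.12 (cv2) and the standard library are available. Lean on these libraries where they do the work, as an engineer would, in place of code of your own. Each camera call takes 0.05 s, during which the arm holds its last target. There are 200 camera calls.

TASK

The bain-marie is about to be filled, but its drain valve was left part open with the removable lever off. Put the lever on the valve's square stem, pushed fully down, lying along the groove in the stem's end with its grip pointing away from the tank; then turn it clockwise (seen from above) as far as it goes so that the drain is shut, and leave the lever on the stem. Leave the spanner and the peeler where they lie.

Things in the scene. Friction and masses are not known exactly. Their poses are not given: they have to be found in the camera images.
- lever_hub (a point): Boss of the removable lever that lies flat on the table, underside down, as it will sit on the valve: steel, 34x34 mm, 30 mm high, 17.6 mm square bore right through. Point: on the bore's axis half-way up, 15 mm above its underside. x: along the bar to the grip; z: up. Its flat sides facing +y and -y are clear of the bar: 34 mm to grip across. Whole lever about 0.28 kg.
- lever_grip (a point): Centre of the lever's black ribbed grip (66x23x14 mm), 112 mm from the bore's axis along the lever's x, 7 mm above its underside. A flat steel bar (18 mm wide, 7 mm thick, underside level with the boss's) joins it to the boss; the grip's end is 145 mm from the bore's axis.
- stem_seat (a point): Upright steel valve stem, 16 mm square, 34 mm high (top 5 mm tapers to 12 mm square), a dark 3 mm groove across its end. Point: on its axis at its foot, 88 mm above the table, where the boss comes to rest on a fixed round collar 48 mm across; lever fully down = lever_hub 15 mm above it. z: up; x: along the groove, the way the grip must point. Turns with the stem.
- drain_stem (a joint): Stem angle: 0 = drain shut, at a stop (groove across the pipe, grip to the left as the robot sees it); 1.57 = fully open, at a stop (groove along the pipe). Grows anticlockwise seen from above. Stays where it is left; about 0.2 N m turns it. The bore's play lets the lever turn about 0.1 rad either way before the stem follows.
- bain_marie: Steel tank fixed on the table, 200 mm deep, 280 mm wide, 197 mm high over its lid handle. Origin: centre of its underside; -x is its front, facing the robot. The drain pipe leaves the front 40 mm to the right of its middle, its axis 50 mm up; valve body 44 mm across. The stem stands 135 mm before the front face; the pipe's outlet elbow ends 83 mm before the stem.
- spanner_13: Loose open-ended spanner, 154 mm long, flat on the table near the front edge; to be left alone.
- peeler: Loose blue peeler, 170 mm long, near the front edge; to be left alone.
There are look-alikes about, which are no part of the job. There is more than one size of the part that bears lever_hub; the job needs the largest.

How it is judged:
On the way, in this order (a step that is already met when the one before it is completed fails the run):
1. the lever is fully down on the square stem, along its groove, the grip pointing away from the tank (horizontal distance between lever_hub and stem_seat below 0.004 m and z of lever_hub in the frame of stem_seat below 0.018 m and angle between lever_hub's own z axis and vertical below 0.09 rad and angle between the x axis of lever_hub and the x axis of stem_seat, either way round below 0.2 rad and x of lever_grip in the frame of stem_seat above 0.09 m), for 0.2 s.
2. the lever has turned the stem to the shut stop (value of joint drain_stem below 0.1 rad), for 0.2 s.
At the end, for the whole second after the job is handed in: The drain valve is shut (stem within 0.1 rad of its stop) and the lever sits on the stem: boss within 3 mm of fully down and 4 mm of the axis, upright within 0.09 rad, along the groove within 0.2 rad, with the grip towards the groove's outer end, which is the left when shut (all of step 1 and value of joint drain_stem below 0.1 rad); the robot touches nothing.
It fails at once if the spanner or the peeler is moved by more than 30 mm (distance of any of spanner_13, peeler from where it was at the start of the episode above 0.03 m).
It also fails if it takes over 46 s, if anything falls off the work surface, if the arm or the gripper's body presses on something with over 40 N, if the wrist force passes 120 N, or if a joint passes its speed limit or range.

## Working session

There is one attempt and no reset: what is moved stays moved. The work goes in short steps, Python scripts to look and compute and a tool call to move; the robot and the scene stay as the last step left them, time stands still between calls to the robot, and variables do not carry over. Pictures are saved under pics/ and viewed, at most 10 in all, crops included, and the job is handed in when it is done.

Besides the shell and the picture viewer there is one more tool, called after "Call:" as a command line: name --argument value ..., lists and objects as JSON in quotes. jog_arm: Moves the arm, as the interface text tells. Its arguments: {"type":"object","properties":{"turn":{"type":"array","items":{"type":"array","items":{"type":"number"}}},"delta_pos":{"type":"array","items":{"type":"array","items":{"type":"number"}}},"gripper":{"type":"array","items":{"type":"number"}},"grip_force":{"type":"number"}},"required":["turn","delta_pos","gripper"]}

```bash
mkdir -p pics; cat > h.py <<'E'
import numpy as np, cv2
from scipy.spatial.transform import Rotation as Ro
from workcell import read_state, vision, ticket
def snap(n,f):
    im=vision.read_camera(n); cv2.imwrite('pics/'+f,cv2.cvtColor(im,cv2.COLOR_RGB2BGR)); return im
def KD(n):
    c=vision.calibration(n); f=210/np.tan(np.radians(c['vfov'])/2)
    return c,np.array([[f,0,c['cx']],[0,f,c['cy']],[0,0,1]]),np.array(c['dist'],float)
def ext(n,st=None):
    c,K,D=KD(n)
    if n!='wrist': return np.array(c['R']),np.array(c['t'])
    M=np.array(c['mount']); T=np.eye(4); T[:3,:3]=Ro.from_rotvec(st['tcp_rot']).as_matrix(); T[:3,3]=st['tool_pos']
    I=np.linalg.inv(T@M); return I[:3,:3],I[:3,3]
def pix2plane(n,uv,z,st=None):
    c,K,D=KD(n); R,t=ext(n,st)
    p=cv2.undistortPoints(np.array(uv,float).reshape(-1,1,2),K,D).reshape(-1,2)
    d=np.c_[p,np.ones(len(p))]@R; o=-R.T@t
    return o+d*((z-o[2])/d[:,2])[:,None]
def proj(n,X,st=None):
    c,K,D=KD(n); R,t=ext(n,st)
    return cv2.projectPoints(np.array(X,float).reshape(-1,3),cv2.Rodrigues(R)[0],t,K,D)[0].reshape(-1,2)
E
python3 - <<'E'
from h import *
a=snap('top','top.png');b=snap('side','side.png')
s=read_state();print(s['time'],s['tool_pos'],s['tcp_rot'])
for n in('top','side'):
    R,t=ext(n);print(n,-R.T@t,R[2],KD(n)[1][0,0])
print(vision.calibration('wrist')['mount'])
E
```

```text
0.1 [0.25307825 0.62502741 0.23006424] [-0.6006032  -3.08312777  0.00317576]
top [0.50196053 0.24628812 1.29831473] [ 0.05884422 -0.02602791 -0.99792781] 532.5322453193248
side [ 0.04282774 -0.59207822  0.81316101] [ 0.43009246  0.66799041 -0.60729671] 466.62746857056663
[[-1.43547287e-04 -9.51742598e-01 -3.06897388e-01  7.84210084e-02]
 [ 9.99999575e-01  1.42979474e-04 -9.11141287e-04 -1.45775528e-04]
 [ 9.11052002e-04 -3.06897389e-01  9.51742172e-01 -1.42811406e-01]
 [ 0.00000000e+00  0.00000000e+00  0.00000000e+00  1.00000000e+00]]
```

View pics/top.png

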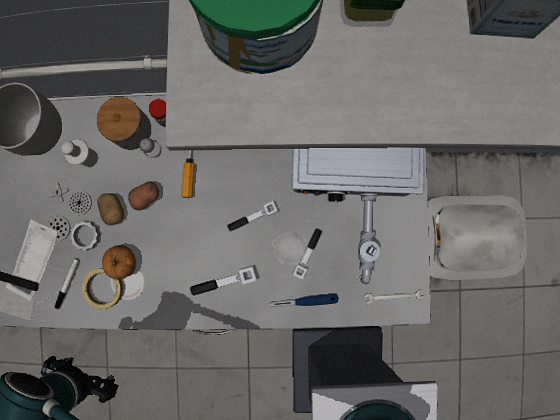

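View pics/side.png

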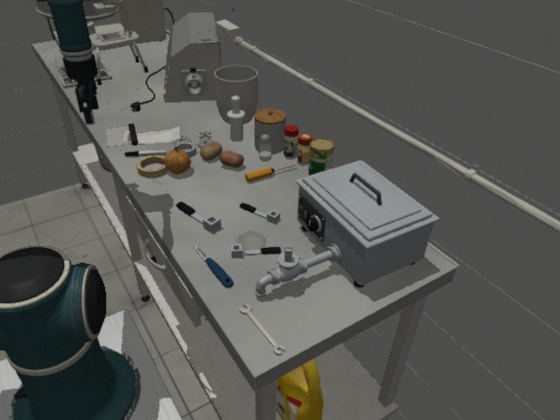

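Top view: three levers, with hubs at A (248,274), B (270,209) and C (301,270). A looks largest, with its grip at (205,286). The stem is at (370,251). I'll enlarge the crops and measure hub sizes to confirm.

```bash
python3 - <<'E'
from h import *
im=cv2.imread('pics/top.png')
a=cv2.resize(im[195:305,185:325],None,fx=4,fy=4,interpolation=cv2.INTER_CUBIC)
b=cv2.resize(im[195:305,340:405],None,fx=4,fy=4,interpolation=cv2.INTER_CUBIC)
cv2.imwrite('pics/crop.png',np.hstack([a[:, :540],b]))
P=pix2plane('top',[[248,274],[205,286],[270,209],[232,226],[301,270],[318,234]],0.02)
print(P.round(3)); print(np.linalg.norm(P[::2]-P[1::2],axis=1))
print(pix2plane('top',[[370,251]],0.122),pix2plane('top',[[300,192],[424,194]],0.15))
E
```

```text
[[0.435 0.309 0.02 ]
 [0.408 0.413 0.02 ]
 [0.591 0.254 0.02 ]
 [0.551 0.346 0.02 ]
 [0.443 0.182 0.02 ]
 [0.528 0.139 0.02 ]]
[0.10741989 0.10004751 0.09563452]
[[0.48624348 0.03212152 0.122     ]] [[ 0.61743026  0.18724183  0.15      ]
 [ 0.60954652 -0.08774812  0.15      ]]
```

View pics/crop.png

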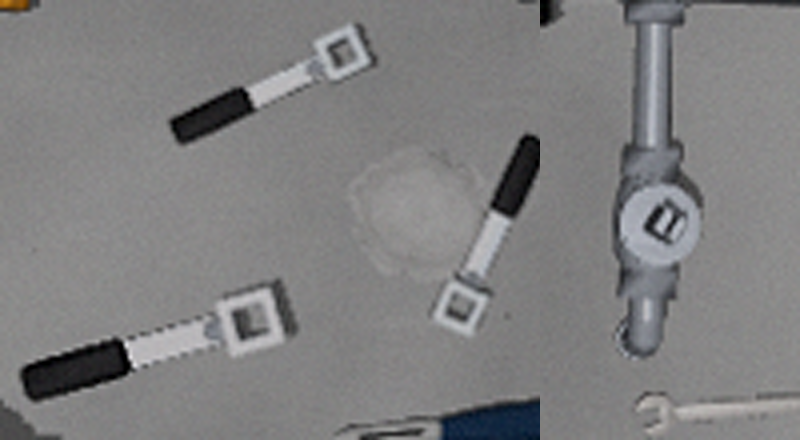

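Crop: lever A has the largest boss, about 14.5 px ≈ 34 mm, and about 143 mm from bore to end. B and C have bosses of about 11–12 px. So A is the job's lever, with its bore at about (248,275) and grip end at (191,291). The stem is at (371,250), and I need a closer look to get its groove angle. I'll look at the stem with the wrist camera first.

Call:
jog_arm --turn '[[0, 0, 0], [0, 0, 0], [0, 0, 0], [0, 0, 0], [0, 0, 0], [0, 0, 0], [0, 0, 0], [0, 0, 0], [0, 0, 0], [0, 0, 0], [0, 0, 0], [0, 0, 0], [0, 0, 0], [0, 0, 0], [0, 0, 0], [0, 0, 0], [0, 0, 0], [0, 0, 0]]' --delta_pos '[[-0.0274, -0.0289, 0], [-0.0274, -0.0289, 0], [-0.0274, -0.0289, 0], [-0.0274, -0.0289, 0], [-0.0274, -0.0289, 0], [-0.0274, -0.0289, 0], [-0.0274, -0.0289, 0], [-0.0274, -0.0289, 0], [-0.0274, -0.0289, 0], [-0.0274, -0.0289, 0], [-0.0274, -0.0289, 0], [-0.0274, -0.0289, 0], [-0.0274, -0.0289, 0], [-0.0274, -0.0289, 0], [-0.0274, -0.0289, 0], [-0.0274, -0.0289, 0], [0, 0, 0], [0, 0, 0]]' --gripper '[0.085, 0.085, 0.085, 0.085, 0.085, 0.085, 0.085, 0.085, 0.085, 0.085, 0.085, 0.085, 0.085, 0.085, 0.085, 0.085, 0.085, 0.085]'

```text
time: 1.6
tool_pos: [0.4862, 0.0305, 0.2308]
tcp_rot: [-0.608, -3.081, 0.0]
wrist_force: [0.2, 0.4, -0.7]
width: 0.997
grip_force: 0.0
```

```bash
python3 - <<'E'
from h import *
s=read_state(); im=snap('wrist','w1.png')
np.save('s1.npy',np.r_[s['tool_pos'],s['tcp_rot']])
print(s['time'],s['tool_pos'],s['tcp_rot'],s['q'],KD('wrist')[1][0,0])
p=proj('wrist',[[.486,.032,.122]],s)[0];print(p)
u,v=[int(x) for x in p]
u=min(max(u,80),480);v=min(max(v,60),360)
c=cv2.imread('pics/w1.png')[v-60:v+60,u-80:u+80]
cv2.imwrite('pics/w1c.png',cv2.resize(c,None,fx=5,fy=5,interpolation=cv2.INTER_CUBIC));print(u-80,v-60)
E
```

```text
1.6 [0.48624459 0.03052082 0.2308124 ] [-6.07799761e-01 -3.08112199e+00  1.87553969e-04] [ 1.14792118e-02 -9.56276327e-02  1.99297109e+00  1.13007592e-04
  1.24534424e+00 -1.16982316e+00] 363.86356092320784
[285.38595571 200.02454258]
205 140
```

View pics/w1c.png

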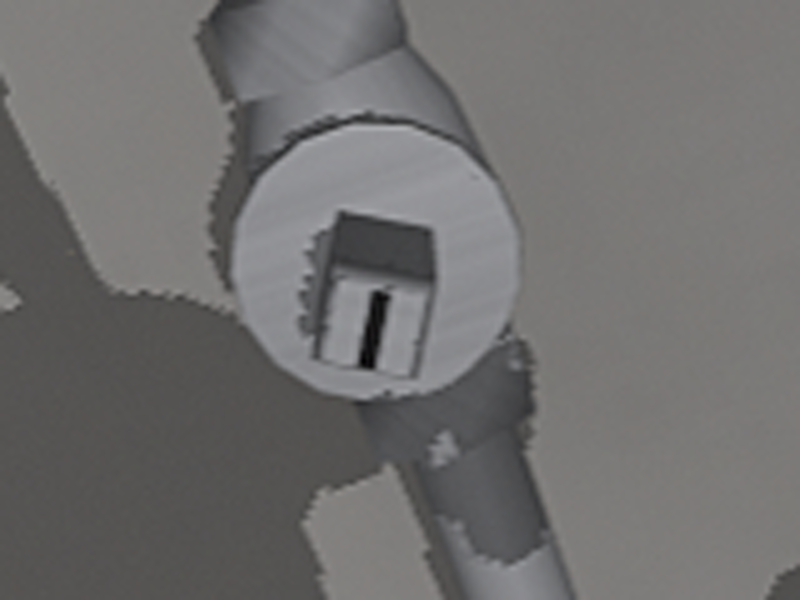

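The groove runs from crop (380,292) to (368,368), centred on the stem top. The round collar is centred at about (376,260) in the crop.

```bash
python3 - <<'E'
from h import *
a=np.load('s1.npy'); s=dict(tool_pos=a[:3],tcp_rot=a[3:])
f=lambda p:[((p[0]+.5)/5-.5+205),((p[1]+.5)/5-.5+140)]
g=pix2plane('wrist',[f((380,292)),f((368,368)),f((374,330))],.122,s);print(g)
d=g[0]-g[1];print('heading',np.degrees(np.arctan2(d[1],d[0])))
print('collar',pix2plane('wrist',[f((376,260)),f((233,260)),f((519,260)),f((376,120)),f((376,401))],.088,s))
print('top cam',pix2plane('top',[[340+(665-540)/4,195+222/4]],.122))
print(Ro.from_rotvec(s['tcp_rot']).as_matrix().round(3))
c=pix2plane('top',[[185+253/4,195+320/4],[185+20/4,195+385/4]],.02);print(c)
E
```

```text
[[0.48327093 0.02937958 0.122     ]
 [0.49334768 0.02331558 0.122     ]
 [0.48827538 0.02636807 0.122     ]]
heading 148.96126802022206
collar [[0.48736885 0.02670015 0.088     ]
 [0.47850587 0.00511002 0.088     ]
 [0.49622041 0.04828362 0.088     ]
 [0.46595798 0.03555941 0.088     ]
 [0.50999534 0.01733581 0.088     ]]
top cam [[0.48729289 0.02927096 0.122     ]]
[[-0.925  0.38  -0.001]
 [ 0.38   0.925  0.   ]
 [ 0.001 -0.    -1.   ]]
[[0.43302155 0.30825873 0.02      ]
 [0.39569891 0.44922468 0.02      ]]
```

Call:
jog_arm --turn '[[0, 0, 0], [0, 0, 0], [0, 0, 0], [0, 0, 0], [0, 0, 0], [0, 0, 0], [0, 0, 0], [0, 0, 0], [0, 0, 0], [0, 0, 0.1154], [0, 0, 0.1154], [0, 0, 0.1154], [0, 0, 0.1154], [0, 0, 0.1154], [0, 0, 0.1154], [0, 0, 0.1154], [0, 0, 0.1154], [0, 0, 0], [0, 0, 0]]' --delta_pos '[[0.0176, 0.0266, 0.01], [0.0176, 0.0266, 0.01], [0.0176, 0.0266, 0.01], [0.0176, 0.0266, 0.01], [0.0176, 0.0266, 0.01], [0.0176, 0.0266, 0.01], [0.0176, 0.0266, 0.01], [0.0176, 0.0266, 0.01], [0.0176, 0.0266, 0.01], [0, 0, 0], [0, 0, 0], [0, 0, 0], [0, 0, 0], [0, 0, 0], [0, 0, 0], [0, 0, 0], [0, 0, 0], [0, 0, 0], [0, 0, 0]]' --gripper '[0.085, 0.085, 0.085, 0.085, 0.085, 0.085, 0.085, 0.085, 0.085, 0.085, 0.085, 0.085, 0.085, 0.085, 0.085, 0.085, 0.085, 0.085, 0.085]'

```text
time: 3.23
tool_pos: [0.4278, 0.3149, 0.1411]
tcp_rot: [-1.904, -2.498, 0.001]
wrist_force: [-0.1, 0.3, 0.0]
width: 0.996
grip_force: 0.0
```

```bash
python3 - <<'E'
from h import *
s=read_state(); im=snap('wrist','w2.png')
np.save('s2.npy',np.r_[s['tool_pos'],s['tcp_rot']])
print(s['time'],s['tool_pos'],Ro.from_rotvec(s['tcp_rot']).as_matrix().round(3))
E
```

```text
3.2333 [0.42782972 0.31488184 0.14111366] [[-0.265  0.964 -0.001]
 [ 0.964  0.265 -0.   ]
 [ 0.    -0.001 -1.   ]]
```

View pics/w2.png

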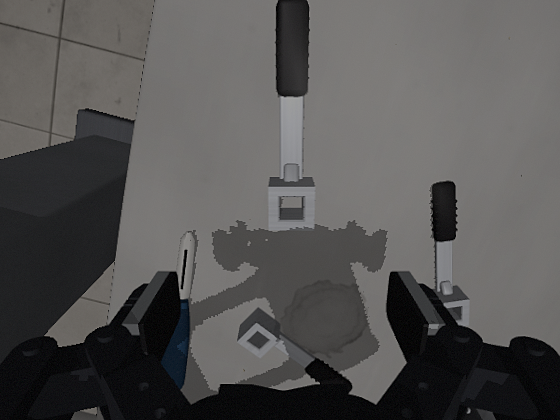

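The lever boss top face spans about (269–316, 187–230), with its centre near (292.5,208). The grip is at (292,50), so the lever lies along tool x. The spare levers are at (258,335) and (447,300).

```bash
python3 - <<'E'
from h import *
a=np.load('s2.npy'); s=dict(tool_pos=a[:3],tcp_rot=a[3:])
im=cv2.imread('pics/w2.png',0).astype(int)
for r in (40,70,120,150,200,225): print(r,[ (c,im[r,c]) for c in range(262,322,2) if abs(im[r,c+2]-im[r,c-2])>25])
for c in (274,311): print(c,im[172:240,c])
P=pix2plane('wrist',[[269,187],[315.5,187],[317,229.5],[269,229.5]],.03,s);print(P,P.mean(0))
print(np.linalg.norm(P-np.roll(P,1,0),axis=1))
g=pix2plane('wrist',[[292,50]],.014,s)[0];b=pix2plane('wrist',[[291,140]],.007,s)[0]
for q in(g,b):
  d=q-P.mean(0);print(q,np.degrees(np.arctan2(d[1],d[0])),np.hypot(d[0],d[1]))
R=Ro.from_rotvec(s['tcp_rot']).as_matrix();print('tool delta',R.T@(P.mean(0)-s['tool_pos']),'head',np.degrees(np.arctan2(R[1,0],R[0,0])))
E
```

```text
40 [(274, np.int64(126)), (276, np.int64(9)), (308, np.int64(46)), (310, np.int64(123))]
70 [(274, np.int64(122)), (276, np.int64(48)), (306, np.int64(45)), (308, np.int64(111))]
120 [(280, np.int64(123)), (282, np.int64(153)), (302, np.int64(130))]
150 [(280, np.int64(116)), (282, np.int64(147)), (300, np.int64(150)), (302, np.int64(97))]
200 [(278, np.int64(115)), (282, np.int64(102)), (300, np.int64(125)), (304, np.int64(108)), (306, np.int64(136))]
225 [(312, np.int64(137)), (314, np.int64(106)), (316, np.int64(74)), (318, np.int64(70)), (320, np.int64(102))]
274 [120 119 120 122 130  52  59  64  62  63  63  65  63  57  77 146 137 135
 135 138 142 142 139 137 138 141 139 137 137 136 134 133 135 134 134 134
 138 135 131 133 133 136 132 130 132 136 136 137 136 136 134 134 135 137
 137 132 134 134 127 122  66  73  74  74  74  74  75  74]
311 [122 122 121 122 129  57  65  67  66  69  71  71  71  66  80 144 136 135
 134 135 141 140 137 135 138 139 137 135 134 133 132 132 132 131 132 132
 136 135 133 132 132 135 130 129 132 133 135 135 135 133 131 133 133 137
 137 136  77  83  87  78  78  76  77  78  78  78  76  78]
[[0.41538265 0.32141259 0.03      ]
 [0.44777469 0.33032713 0.03      ]
 [0.4584827  0.29903818 0.03      ]
 [0.4237461  0.28948801 0.03      ]] [0.43634653 0.31006648 0.03      ]
[0.03300191 0.03359633 0.03307053 0.0360255 ]
[0.40623794 0.41632997 0.014     ] 105.81949365343357 0.11044663052549093
[0.42283405 0.35525502 0.007     ] 106.64795903128882 0.04716558071286372
tool delta [-0.00691359  0.00700245  0.11110867] head 105.3709252706549
```

Call:
jog_arm --turn '[[0, 0, 0], [0, 0, 0], [0, 0, 0], [0, 0, 0], [0, 0, 0], [0, 0, 0], [0, 0, 0], [0, 0, 0], [0, 0, 0], [0, 0, 0], [0, 0, 0], [0, 0, 0], [0, 0, 0], [0, 0, 0], [0, 0, 0], [0, 0, 0]]' --delta_pos '[[-0.0023, 0.0023, 0.02], [-0.0023, 0.0023, 0.02], [-0.0023, 0.0024, 0.02], [0, 0, 0.02], [0, 0, 0.02], [0, 0, 0.02], [0, 0, 0.0075], [0, 0, 0.0075], [0, 0, 0], [0, 0, 0], [0, 0, 0], [0, 0, 0], [0, 0, 0], [0, 0, 0], [0, 0, 0], [0, 0, 0]]' --gripper '[0.06, 0.06, 0.06, 0.06, 0.06, 0.06, 0.06, 0.06, 0.06, 0.03, 0.03, 0.03, 0.03, 0.03, 0.03, 0.03]' --grip_force 60

```text
time: 4.62
tool_pos: [0.4389, 0.3098, 0.0078]
tcp_rot: [1.911, 2.493, 0.004]
wrist_force: [-1.2, 0.1, 7.1]
width: 0.385
grip_force: 60.5
```

Call:
jog_arm --turn '[[0, 0, 0], [0, 0, 0], [0, 0, 0], [0, 0, 0], [0, 0, 0], [0, 0, 0], [0, 0, 0]]' --delta_pos '[[0, 0, -0.015], [0, 0, -0.035], [0, 0, -0.035], [0, 0, -0.035], [0, 0, -0.035], [0, 0, 0], [0, 0, 0]]' --gripper '[0.03, 0.03, 0.03, 0.03, 0.03, 0.03, 0.03]'

```text
time: 5.2
tool_pos: [0.4395, 0.31, 0.1642]
tcp_rot: [1.91, 2.492, 0.009]
wrist_force: [0.3, -0.0, -1.9]
width: 0.385
grip_force: 60.0
```

```bash
python3 - <<'E'
from h import *
s=read_state(); im=snap('wrist','w3.png')
np.save('s3.npy',np.r_[s['tool_pos'],s['tcp_rot']])
print(s['time'],s['tool_pos'],Ro.from_rotvec(s['tcp_rot']).as_matrix().round(4),s['wrist_force'],s['torque'])
c=cv2.imread('pics/w3.png')[250:420,160:400]
cv2.imwrite('pics/w3c.png',cv2.resize(c,None,fx=3.3,fy=3.3,interpolation=cv2.INTER_CUBIC))
E
```

```text
5.2 [0.43952014 0.31002664 0.16424996] [[-0.2598  0.9656  0.0054]
 [ 0.9657  0.2598  0.0033]
 [ 0.0018  0.006  -1.    ]] [ 0.34249551 -0.01776641 -1.90156751] [-0.02633309 -0.0121137  -0.0346475 ]
```

View pics/w3.png

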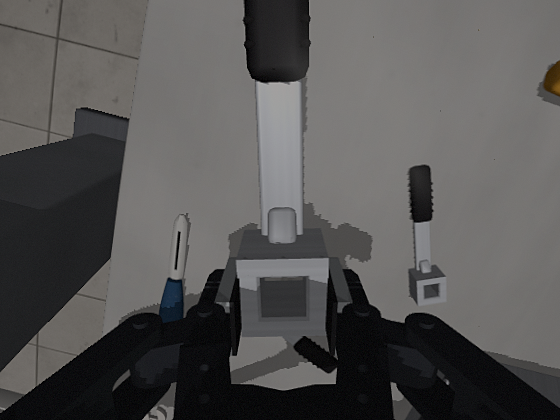

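The held boss has its top face at about cols 237–328, front edge row 259. The bore rim is at (258–307, 276–318) and the grip's near end at row 80.

```bash
python3 - <<'E'
from h import *
from scipy.optimize import least_squares
a=np.load('s3.npy'); s=dict(tool_pos=a[:3],tcp_rot=a[3:])
R=Ro.from_rotvec(s['tcp_rot']).as_matrix()
# lever points (lever frame: origin on axis at underside, x to grip, y, z up) 
b=.0088
L=np.array([[b,0,.03],[-b,0,.03],[0,b,.03],[0,-b,.03],[.017,0,.03],[.079,.0115,.014],[.079,-.0115,.014],[.079,0,.014],[.05,.009,.007],[.05,-.009,.007]])
obs=[(None,276),(None,318),(258,None),(307,None),(None,259),(246,None),(308,None),(None,80),(257,None),(301.5,None)]
T0=np.diag([1,-1,-1.])
def res(p,full=False):
    X=L@(T0@Ro.from_rotvec([p[3]*0,p[4],p[5]]).as_matrix()).T+p[:3]   # tool frame
    uv=proj('wrist',X@R.T+s['tool_pos'],s)
    e=[uv[i,k]-o[k] for i,o in enumerate(obs) for k in(0,1) if o[k] is not None]
    return np.array(e+[(p[2]-.0078)/.0005])
r=least_squares(res,[0,0,.0078,0,0,0]);print('x,y,z(mm)',r.x[:3]*1e3,'tilt,yaw deg',np.degrees(r.x[4:]),r.fun.round(1))
im=cv2.imread('pics/w3.png',0).astype(int)
print(im[250:345,245]);print(im[295,225:340])
E
```

```text
x,y,z(mm) [ 1.69839606 -0.22587218  7.62510329] tilt,yaw deg [0.66026939 1.43341665] [ 1.4 -0.4  1.4 -1.5 -1.6 -1.   0.9  0.6 -0.1  0.4 -0.3]
[ 65  64  65  62  63  61  59  49  45  70 142 132 130 130 131 131 132 131
 133 135 135 136 135 135 135 133 131 133 134 135 136 134 132 133 133 133
 133 129 110  79  82  83  83  85  85  84  86  84  86  86  85  83  85  83
  83  84  83  86  85  84  81  82  82  84  84  85  87  87  86  86  85  85
  85  84  83  83  85  85  88  86  86  83  83  85  85  85  85 111 115 115
 113 113 113 115 115]
[58 60 61 60 62 58 10  3  9  8  7  6  4  2 20 60 90 86 84 84 84 84 84 84
 83 85 84 84 84 84 84 83 72 72 73 60 45 48 47 48 47 49 48 47 52 49 48 47
 49 50 49 48 46 49 50 48 48 49 50 48 46 48 48 50 49 49 50 48 48 49 47 48
 50 46 48 49 46 48 47 47 50 69 74 72 77 83 85 83 84 84 86 83 83 84 85 85
 83 85 84 85 88 65 19  0  8  7  9  7  7  3  7 49 58 58 59]
```

Call:
jog_arm --turn '[[0, 0, 0], [0, 0, 0], [0, 0, 0], [0, 0, 0], [0, 0, 0], [0, 0, 0], [0, 0, 0], [0, 0, 0], [0, 0, 0], [0, 0, -0.1086], [0, 0, -0.1086], [0, 0, -0.1086], [0, 0, -0.1086], [0, 0, -0.1086], [0, 0, -0.1086], [0, 0, -0.1086], [0, 0, 0], [0, 0, 0]]' --delta_pos '[[-0.032, -0.0028, 0], [-0.032, -0.0028, 0], [-0.032, -0.0028, 0], [-0.032, -0.0028, 0], [-0.032, -0.0028, 0], [-0.032, -0.0028, 0], [-0.032, -0.0028, 0], [-0.032, -0.0028, 0], [-0.032, -0.0028, 0], [0, 0, 0], [0, 0, 0], [0, 0, 0], [0, 0, 0], [0, 0, 0], [0, 0, 0], [0, 0, 0], [0, 0, 0], [0, 0, 0]]' --gripper '[0.03, 0.03, 0.03, 0.03, 0.03, 0.03, 0.03, 0.03, 0.03, 0.03, 0.03, 0.03, 0.03, 0.03, 0.03, 0.03, 0.03, 0.03]'

```text
time: 6.75
tool_pos: [0.4865, 0.0243, 0.1589]
tcp_rot: [-0.853, -3.019, 0.002]
wrist_force: [-0.6, 0.4, -2.1]
width: 0.383
grip_force: 59.9
```

```bash
cat > d.py <<'E'
from h import *
s=read_state();R=Ro.from_rotvec(s['tcp_rot']).as_matrix()
print(s['time'],np.array(s['tool_pos']).round(4),R.round(4).tolist(),'head',np.degrees(np.arctan2(R[1,0],R[0,0])))
print('F',np.round(s['wrist_force'],1),'T',np.round(s['torque'],2))
h=np.array(s['tool_pos'])+R@[.0017,0,0]
print('hub xy',h,'tool delta to stem',R.T@(np.array([.488,.0266,h[2]])-h))
E
python3 d.py
python3 - <<'E'
from h import *
s=read_state();im=snap('side','sd2.png')
u,v=[int(x) for x in proj('side',[.488,.027,.13])[0]]
cv2.imwrite('pics/sd2c.png',cv2.resize(cv2.imread('pics/sd2.png')[v-60:v+60,u-75:u+75],None,fx=5,fy=5,interpolation=cv2.INTER_CUBIC));print(u-75,v-60)
E
```

```text
6.75 [0.4865 0.0243 0.1589] [[-0.8521, 0.5234, -0.0043], [0.5234, 0.8521, -0.0], [0.0037, -0.0023, -1.0]] head 148.44071123379877
F [-0.6  0.4 -2.1] T [-0.03 -0.09 -0.01]
hub xy [0.48505983 0.02520322 0.1589408 ] tool delta to stem [-1.77425284e-03  2.72899773e-03 -1.27477247e-05]
213 185
```

View pics/sd2c.png

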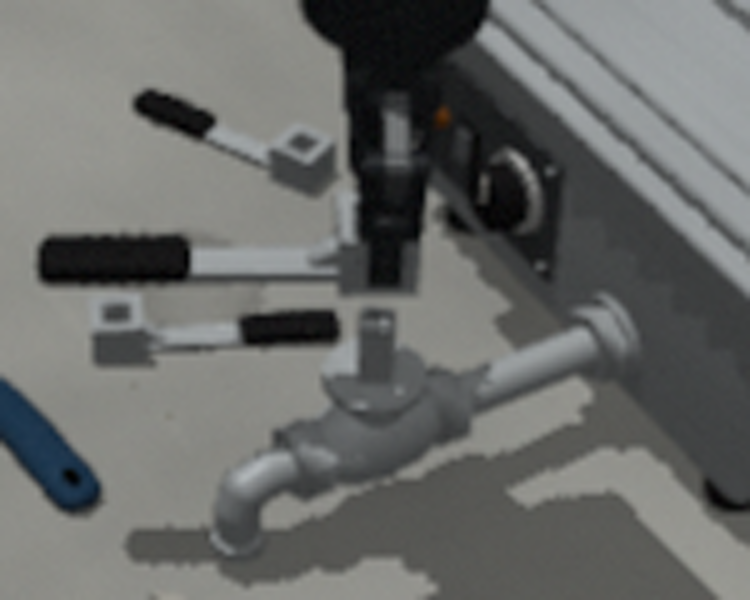

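Side view: the held boss's bottom edge spans crop cols 340–418 at row ~293, just above the stem, whose column spans 359–395. I'll check the lateral agreement in this view.

```bash
python3 - <<'E'
from h import *
s=read_state();R=Ro.from_rotvec(s['tcp_rot']).as_matrix()
h=np.array(s['tool_pos'])+R@[.0017,0,.0077]
im=cv2.imread('pics/sd2.png',0).astype(int)
for r in range(236,268,3): print(r,im[r,275:305])
def sq(c,half,z,hd):
    a=np.radians(hd)+np.pi/4+np.arange(4)*np.pi/2
    return np.c_[c[0]+half*2**.5*np.cos(a),c[1]+half*2**.5*np.sin(a),np.full(4,z)]
print('boss bottom',h,proj('side',sq(h,.017,h[2],149)).round(1).tolist())
print('boss top',proj('side',sq(h,.017,h[2]+.03,149)).round(1).tolist())
for hd in(145,149,153): print('stem',hd,proj('side',np.r_[sq((.488,.0266),.008,.088,hd),sq((.488,.0266),.008,.117,hd)]).round(1).tolist())
E
```

```text
236 [126 122 108  92  77  71  69  69  69  64  62  47  18  15  16  16  16  13
  40  58  63  75 116 135 133 134 133 134 134 133]
239 [132 131 133 130 130 104  72  65  64  64  63  43  13  10  16  15  13  12
  50  64  67  89 122 134 135 134 133 133 134 134]
242 [139 140 141 140 139 107  69  65  66  67  66  53  43  44  45  43  44  46
  59  67  68 103 129 137 135 136 135 134 134 132]
245 [139 140 139 138 137 139 138 137 139 140 135 132 131 133 134 135 137 139
 140 140 140 140 139 138 137 138 136 136 137 136]
248 [ 22  21  23  23  20  94 131 138 137 116  84  69  64  63  86  81  76 120
 139 138 138 138 137 138 138 138 137 138 137 137]
251 [ 23  15  17  17  15  36 111 137 138 107  73  70  70  69  87  80  81 122
 138 139 139 138 138 137 137 138 138 136 137 137]
254 [106 108 108 108 112 138 156 156 156 121  76  68  66  66  66  67  80 119
 115 117 131 137 139 138 140 138 140 140 138 138]
257 [139 140 144 150 154 155 158 160 159 115  66  67  68  67  67  67  74  88
  92  94  96  96 105 128 131 130 136 142 140 139]
260 [139 139 109 116 114  93  93  93  95  80  68  66  68  66  68  67  81  90
  92  9
[... 196 characters left out ...]
84  73  84 102 117 126 105  89  88  90  90  86  85
  78  72  80  92  94  92  88  81  78  79  81  87]
boss bottom [0.48539576 0.02519692 0.15171111] [[280.4, 243.8], [296.4, 243.8], [295.4, 233.4], [279.8, 233.4]]
boss top [[280.8, 233.1], [297.1, 233.0], [296.0, 222.7], [280.2, 222.8]]
stem 145 [[283.9, 261.6], [291.1, 261.9], [291.2, 257.0], [284.1, 256.6], [284.3, 252.0], [291.6, 252.3], [291.7, 247.4], [284.5, 247.1]]
stem 149 [[284.2, 261.8], [291.3, 261.7], [291.0, 256.8], [283.9, 256.8], [284.6, 252.2], [291.9, 252.1], [291.5, 247.2], [284.3, 247.2]]
stem 153 [[284.4, 261.9], [291.6, 261.6], [290.7, 256.6], [283.6, 257.0], [284.9, 252.3], [292.1, 252.0], [291.2, 247.1], [284.0, 247.4]]
```

Both cameras agree. I'll correct the lateral offset and come down to just above the stem.

Call:
jog_arm --turn '[[0, 0, 0], [0, 0, 0], [0, 0, 0], [0, 0, 0]]' --delta_pos '[[-0.0018, 0.0027, 0.008], [0, 0, 0.01], [0, 0, 0.008], [0, 0, 0]]' --gripper '[0.03, 0.03, 0.03, 0.03]'

```text
time: 7.13
tool_pos: [0.489, 0.0257, 0.1322]
tcp_rot: [-0.849, -3.019, 0.002]
wrist_force: [-0.8, 0.3, -3.0]
width: 0.387
grip_force: 59.9
```

```bash
python3 d.py
```

```text
7.1333 [0.489  0.0257 0.1322] [[-0.8534, 0.5212, -0.0052], [0.5212, 0.8534, -0.0], [0.0044, -0.0027, -1.0]] head 148.58527905821182
F [-0.8  0.3 -3. ] T [0.   0.01 0.02]
hub xy [0.48753683 0.02662915 0.13223026] tool delta to stem [-4.10466216e-04  2.16539614e-04 -2.40500185e-06]
```

Underside is at about 0.1245. Next I'll insert slowly over the stem, starting with the taper zone.

Call:
jog_arm --turn '[[0, 0, 0], [0, 0, 0], [0, 0, 0], [0, 0, 0], [0, 0, 0]]' --delta_pos '[[-0.0004, 0.0002, 0.003], [0, 0, 0.003], [0, 0, 0.003], [0, 0, 0.003], [0, 0, 0]]' --gripper '[0.03, 0.03, 0.03, 0.03, 0.03]'

```text
time: 7.55
tool_pos: [0.4908, 0.0257, 0.123]
tcp_rot: [-0.849, -3.023, 0.001]
wrist_force: [-2.3, 0.1, -1.3]
width: 0.386
grip_force: 60.3
```

```bash
python3 d.py
```

```text
7.55 [0.4908 0.0257 0.123 ] [[-0.8536, 0.5209, -0.0018], [0.5209, 0.8536, 0.0001], [0.0016, -0.0009, -1.0]] head 148.60811700893473
F [-2.3  0.1 -1.3] T [ 0.01  0.43 -0.03]
hub xy [0.48934324 0.02660421 0.12301019] tool delta to stem [ 1.14443086e-03 -7.03267748e-04  2.41731214e-06]
```

Call:
jog_arm --turn '[[0, 0, 0], [0, 0, 0], [0, 0, 0], [0, 0, 0], [0, 0, 0]]' --delta_pos '[[0, 0, 0.003], [0, 0, 0.003], [0, 0, 0.003], [0, 0, 0], [0, 0, 0]]' --gripper '[0.03, 0.03, 0.03, 0.03, 0.03]'

```text
time: 7.97
tool_pos: [0.4905, 0.0257, 0.1132]
tcp_rot: [-0.849, -3.022, 0.001]
wrist_force: [-4.4, 1.2, -5.0]
width: 0.385
grip_force: 60.0
```

```bash
python3 d.py
```

```text
7.9667 [0.4905 0.0257 0.1132] [[-0.8537, 0.5208, -0.0022], [0.5208, 0.8537, 0.0], [0.0019, -0.0011, -1.0]] head 148.61244458922997
F [-4.4  1.2 -5. ] T [0.02 0.6  0.06]
hub xy [0.48906891 0.02656926 0.11319057] tool delta to stem [ 9.28496629e-04 -5.30466253e-04  2.38869413e-06]
```

Engaged on the stem with small forces. I'll push on to the collar.

Call:
jog_arm --turn '[[0, 0, 0], [0, 0, 0], [0, 0, 0], [0, 0, 0], [0, 0, 0], [0, 0, 0]]' --delta_pos '[[0, 0, 0.004], [0, 0, 0.004], [0, 0, 0.004], [0, 0, 0.003], [0, 0, 0], [0, 0, 0]]' --gripper '[0.03, 0.03, 0.03, 0.03, 0.03, 0.03]'

```text
time: 8.47
tool_pos: [0.4905, 0.0257, 0.0985]
tcp_rot: [-0.849, -3.022, 0.001]
wrist_force: [-5.5, 0.4, -1.9]
width: 0.386
grip_force: 60.1
```

```bash
python3 d.py
```

```text
8.4667 [0.4905 0.0257 0.0985] [[-0.8537, 0.5208, -0.0024], [0.5208, 0.8537, 0.0], [0.0021, -0.0012, -1.0]] head 148.61395831339846
F [-5.5  0.4 -1.9] T [ 0.02  0.79 -0.08]
hub xy [0.48901564 0.02659079 0.09848811] tool delta to stem [ 8.71825434e-04 -5.21087848e-04  2.47311515e-06]
```

Call:
jog_arm --turn '[[0, 0, 0], [0, 0, 0], [0, 0, 0], [0, 0, 0], [0, 0, 0], [0, 0, 0]]' --delta_pos '[[0, 0, 0.0015], [0, 0, 0.0015], [0, 0, 0.001], [0, 0, 0.001], [0, 0, 0], [0, 0, 0]]' --gripper '[0.03, 0.03, 0.03, 0.03, 0.03, 0.03]'

```text
time: 8.97
tool_pos: [0.4906, 0.0257, 0.0958]
tcp_rot: [-0.849, -3.022, 0.001]
wrist_force: [-12.1, -0.2, 13.1]
width: 0.387
grip_force: 61.9
```

```bash
python3 d.py
```

```text
8.9667 [0.4906 0.0257 0.0958] [[-0.8536, 0.5209, -0.0027], [0.5209, 0.8536, -0.0], [0.0023, -0.0014, -1.0]] head 148.61017842094748
F [-12.1  -0.2  13.1] T [ 0.04  1.93 -0.07]
hub xy [0.48912183 0.02656362 0.09581812] tool delta to stem [ 9.76592712e-04 -5.53252631e-04  3.05491837e-06]
```

Seated: contact force rises at the expected height (TCP 0.0958). I'll dwell, then turn clockwise.

Call:
jog_arm --turn '[[0, 0, 0], [0, 0, 0], [0, 0, 0], [0, 0, 0.05], [0, 0, 0.1], [0, 0, 0.1], [0, 0, 0.1], [0, 0, 0.1], [0, 0, 0.1], [0, 0, 0.1], [0, 0, 0.1], [0, 0, 0.1], [0, 0, 0.1], [0, 0, 0.05], [0, 0, 0], [0, 0, 0]]' --delta_pos '[[0, 0, -0.0005], [0, 0, 0], [0, 0, 0], [0, -0.0001, 0], [0, -0.0002, 0], [0, -0.0002, 0], [0, -0.0001, 0], [0, -0.0002, 0], [0, -0.0002, 0], [0, -0.0001, 0], [0, -0.0002, 0], [0, -0.0002, 0], [0, -0.0001, 0], [0, -0.0001, 0], [0, 0, 0], [0, 0, 0]]' --gripper '[0.03, 0.03, 0.03, 0.03, 0.03, 0.03, 0.03, 0.03, 0.03, 0.03, 0.03, 0.03, 0.03, 0.03, 0.03, 0.03]'

```text
time: 10.3
tool_pos: [0.4885, 0.0246, 0.0958]
tcp_rot: [-2.194, -2.246, 0.005]
wrist_force: [-12.5, -0.9, 11.6]
width: 0.389
grip_force: 62.1
```

```bash
python3 d.py
```

```text
10.3 [0.4885 0.0246 0.0958] [[-0.0234, 0.9997, -0.0039], [0.9997, 0.0234, -0.0006], [-0.0005, -0.004, -1.0]] head 91.34037632409068
F [-12.5  -0.9  11.6] T [-0.11  1.98  0.07]
hub xy [0.48850062 0.02626737 0.09581823] tool delta to stem [ 3.44245205e-04 -4.92697861e-04  1.79158643e-06]
```

Call:
jog_arm --turn '[[0, 0, 0.04], [0, 0, 0.04], [0, 0, 0.04], [0, 0, 0.02], [0, 0, 0], [0, 0, 0]]' --delta_pos '[[0, -0.0001, 0], [0, 0, 0], [0, -0.0001, 0], [0, 0, 0], [0, 0, 0], [0, 0, 0]]' --gripper '[0.03, 0.03, 0.03, 0.03, 0.03, 0.03]'

```text
time: 10.8
tool_pos: [0.4882, 0.0246, 0.0958]
tcp_rot: [-2.345, -2.087, 0.005]
wrist_force: [-13.1, -0.8, 12.6]
width: 0.384
grip_force: 62.5
```

```bash
python3 d.py
```

```text
10.8 [0.4882 0.0246 0.0958] [[0.1159, 0.9933, -0.0042], [0.9933, -0.1159, -0.0006], [-0.001, -0.0041, -1.0]] head 83.34574332627865
F [-13.1  -0.8  12.6] T [-0.07  1.97  0.12]
hub xy [0.48844253 0.026295   0.09581044] tool delta to stem [ 2.51662495e-04 -4.74890420e-04  1.66876261e-06]
```

Call:
jog_arm --turn '[[0, 0, 0.03], [0, 0, 0.03], [0, 0, 0.03], [0, 0, 0], [0, 0, 0]]' --delta_pos '[[0, 0, 0], [0, -0.0001, 0], [0, 0, 0], [0, 0, 0], [0, 0, 0]]' --gripper '[0.03, 0.03, 0.03, 0.03, 0.03]'

```text
time: 11.22
tool_pos: [0.4881, 0.0246, 0.0958]
tcp_rot: [-2.437, -1.979, 0.006]
wrist_force: [-13.5, -0.3, 12.5]
width: 0.384
grip_force: 62.5
```

```bash
python3 d.py; python3 -c "
from h import *
snap('wrist','w4.png')"
```

```text
11.2167 [0.4881 0.0246 0.0958] [[0.2048, 0.9788, -0.0043], [0.9788, -0.2048, -0.0006], [-0.0014, -0.0041, -1.0]] head 78.18148014448566
F [-13.5  -0.3  12.5] T [-0.03  2.04  0.18]
hub xy [0.48843923 0.02628177 0.09582565] tool delta to stem [ 2.21524344e-04 -4.95090722e-04  1.70036310e-06]
```

View pics/w4.png

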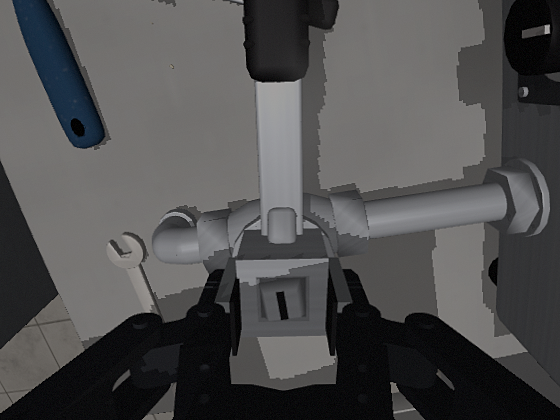

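The stem end is visible in the bore, with its groove from about (279,291) to (285,319). I'll get its heading relative to the pipe.

```bash
python3 - <<'E'
from h import *
s=read_state()
g=pix2plane('wrist',[(279,291),(285,319)],.122,s);d=g[0]-g[1]
print('groove',np.degrees(np.arctan2(d[1],d[0])),np.linalg.norm(d))
# pipe silhouette, both edges: upper and lower
q=pix2plane('wrist',[(370,201),(495,183),(370,237),(495,209)],.05,s)
for i in(0,2):
  d=q[i+1]-q[i];print('pipe',np.degrees(np.arctan2(d[1],d[0])))
t=pix2plane('top',[(363,200),(363.5,228),(374.5,200),(374.5,228)],.05)
for i in(0,2):
  d=t[i]-t[i+1];print('pipe top',np.degrees(np.arctan2(d[1],d[0])))
c=cv2.imread('pics/w4.png')[265:335,240:325]
cv2.imwrite('pics/w4c.png',cv2.resize(c,None,fx=8,fy=8,interpolation=cv2.INTER_CUBIC))
E
```

```text
groove 88.53456839396564 0.012336495049638503
pipe -3.1428313413644364
pipe 1.7294020954001619
pipe top -0.4674167466431596
pipe top -1.5756262054367685
```

View pics/w4c.png

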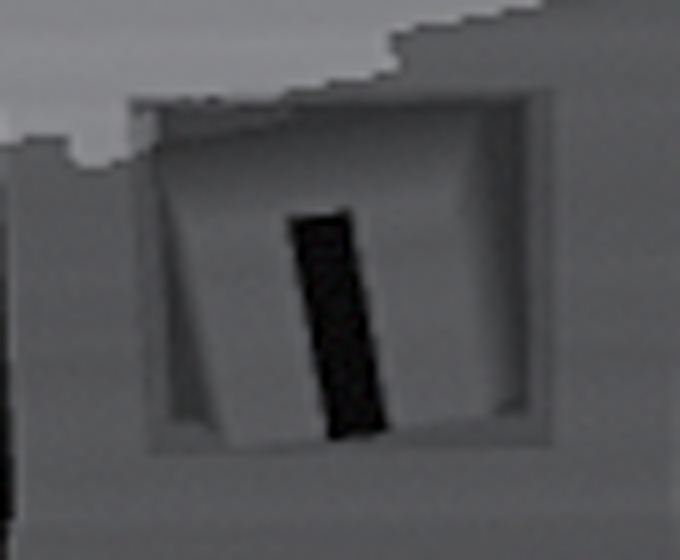

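The groove heading is about 88.5°, against about 89° expected when shut. I'll nudge further to check that it no longer follows, which would mean it's at the stop.

Call:
jog_arm --turn '[[0, 0, 0.03], [0, 0, 0.02], [0, 0, 0], [0, 0, 0]]' --delta_pos '[[0, 0, 0], [0, 0, 0], [0, 0, 0], [0, 0, 0]]' --gripper '[0.03, 0.03, 0.03, 0.03]'

```text
time: 11.6
tool_pos: [0.4879, 0.0246, 0.0958]
tcp_rot: [-2.484, -1.921, 0.007]
wrist_force: [-13.3, -0.3, 12.7]
width: 0.388
grip_force: 64.9
```

```bash
python3 d.py; cat > gr.py <<'E'
from h import *
s=read_state();snap('wrist','w5.png')
S4=dict(s)
g=cv2.imread('pics/w5.png',0)[280:325,262:305]
n,l,st,c=cv2.connectedComponentsWithStats((g<25).astype(np.uint8))
i=1+np.argmax(st[1:,4]);p=np.argwhere(l==i)[:,::-1]+[262,280]
vx,vy,x,y=cv2.fitLine(p.astype(np.float32),2,0,.01,.01).ravel()
q=pix2plane('wrist',[(x-7*vx,y-7*vy),(x+7*vx,y+7*vy)],.122,s);d=q[0]-q[1]
if d[1]<0:d=-d
print(len(p),(x,y),'groove',np.degrees(np.arctan2(d[1],d[0])),q.mean(0))
E
python3 gr.py
```

```text
11.6 [0.4879 0.0246 0.0958] [[0.2516, 0.9678, -0.0046], [0.9678, -0.2516, -0.001], [-0.0021, -0.0042, -1.0]] head 75.42852334176469
F [-13.3  -0.3  12.7] T [0.03 2.15 0.8 ]
hub xy [0.48837587 0.02626651 0.09579606] tool delta to stem [ 2.28194813e-04 -4.47680848e-04  1.40332435e-06]
189 (np.float32(281.9365), np.float32(305.38623)) groove 86.71955509658082 [0.48814822 0.02594774 0.122     ]
```

The torque jumped to 0.8 N m, so it's at the stop. I'll back off within the play, ease the press, then release.

Call:
jog_arm --turn '[[0, 0, -0.04], [0, 0, -0.04], [0, 0, -0.02], [0, 0, 0], [0, 0, 0], [0, 0, 0], [0, 0, 0], [0, 0, 0], [0, 0, 0]]' --delta_pos '[[0, 0, 0], [0, 0, 0], [0, 0, -0.0007], [0, 0, -0.0007], [0, 0, 0], [0, 0, 0], [0, 0, 0], [0, 0, 0], [0, 0, 0]]' --gripper '[0.03, 0.03, 0.03, 0.03, 0.05, 0.05, 0.05, 0.05, 0.05]'

```text
time: 12.4
tool_pos: [0.491, 0.0247, 0.0967]
tcp_rot: [2.388, 2.04, 0.002]
wrist_force: [-0.4, 0.6, 0.4]
width: 0.582
grip_force: 0.0
```

```bash
python3 d.py; python3 gr.py
```

```text
12.4 [0.491  0.0247 0.0967] [[0.1564, 0.9877, 0.0019], [0.9877, -0.1564, -0.0], [0.0003, 0.0019, -1.0]] head 81.00168513692257
F [-0.4  0.6  0.4] T [ 0.01 -0.02  0.01]
hub xy [0.4912311  0.02641205 0.09673416] tool delta to stem [-3.19723906e-04 -3.22072387e-03 -6.11939672e-06]
184 (np.float32(274.90216), np.float32(304.96194)) groove 87.47091968233849 [0.48816703 0.02601306 0.122     ]
```

Released, and the stem hasn't moved. I'll retreat straight up and check.

Call:
jog_arm --turn '[[0, 0, 0], [0, 0, 0], [0, 0, 0], [0, 0, 0], [0, 0, 0], [0, 0, 0], [0, 0, 0], [0, 0, 0]]' --delta_pos '[[0, -0.0028, 0], [0, 0, -0.01], [0, 0, -0.02], [0, 0, -0.03], [0, 0, -0.03], [0, 0, -0.03], [0, 0, 0], [0, 0, 0]]' --gripper '[0.06, 0.06, 0.06, 0.06, 0.06, 0.06, 0.06, 0.06]'

```text
time: 13.12
tool_pos: [0.4891, 0.0252, 0.2196]
tcp_rot: [2.386, 2.038, 0.007]
wrist_force: [-0.4, -0.1, -0.4]
width: 0.706
grip_force: 0.0
```

```bash
python3 - <<'E'
from h import *
s=read_state();snap('wrist','w6.png');print(s['time'],s['tool_pos'])
np.save('s6.npy',np.r_[s['tool_pos'],s['tcp_rot']])
E
```

```text
13.1167 [0.48907374 0.0252471  0.21955148]
```

View pics/w6.png

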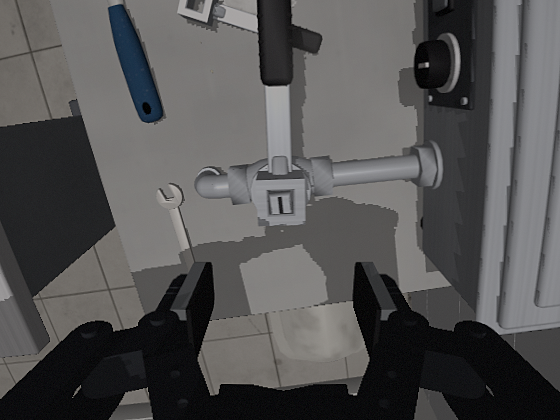

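The lever sits on the stem, with its boss top around (255–306, 185–226), its groove at (281,205) and its grip at (275,40). I'll check the angles and height numerically.

```bash
python3 - <<'E'
from h import *
a=np.load('s6.npy'); s=dict(tool_pos=a[:3],tcp_rot=a[3:])
im=cv2.imread('pics/w6.png',0)
g=im[192:218,270:293]
p=np.argwhere(g<35)[:,::-1]+[270,192]
vx,vy,x,y=cv2.fitLine(p.astype(np.float32),2,0,.01,.01).ravel()
q=pix2plane('wrist',[(x-5*vx,y-5*vy),(x+5*vx,y+5*vy)],.122,s);d=q[0]-q[1];d*=np.sign(d[1])
print(len(p),'groove',np.degrees(np.arctan2(d[1],d[0])),q.mean(0))
# bar edges (flat bar at z .095)
E=[]
for r in range(92,150,3):
    row=im[r].astype(int);gd=np.diff(row[255:305]);E.append((255.5+gd[:20].argmax(),285.5+0*r if 0 else 275.5+gd[20:].argmin(),r))
E=np.array(E);c=(E[:,0]+E[:,1])/2;print(E[::5])
k=np.polyfit(E[:,2],c,1);b=pix2plane('wrist',[(np.polyval(k,95),95),(np.polyval(k,148),148)],.095,s);d=b[0]-b[1];print('bar',np.degrees(np.arctan2(d[1],d[0])))
for hd in (80,82,84,86):
  u=np.array([np.cos(np.radians(hd)),np.sin(np.radians(hd)),0]);v=np.array([-u[1],u[0],0])
  H=np.array([.4883,.0262,.118]);print(hd,proj('wrist',[H+.017*(i*u+j*v) for i,j in((1,1),(1,-1),(-1,-1),(-1,1))]+[H+.112*u+[0,0,-.016]],s).round(1).tolist())
E
```

```text
35 groove 88.55932835363205 [0.48794642 0.02608215 0.122     ]
[[265.5 288.5  92. ]
 [265.5 289.5 107. ]
 [266.5 289.5 122. ]
 [267.5 289.5 137. ]]
bar 82.98580621339084
80 [[256.4, 178.9], [305.7, 179.7], [303.9, 225.6], [256.7, 224.9], [283.3, 34.0]]
82 [[255.6, 179.7], [304.8, 178.8], [304.8, 224.8], [257.5, 225.7], [277.4, 33.9]]
84 [[254.8, 180.6], [303.9, 178.0], [305.6, 224.0], [258.4, 226.4], [271.5, 34.2]]
86 [[254.0, 181.5], [303.0, 177.2], [306.4, 223.2], [259.3, 227.1], [265.6, 34.6]]
```

Lever is at about 83° and the groove at about 88.5°, a difference of 0.1 rad, which is inside the 0.2 limit. The boss is seated and the robot is clear, so I'll hand in.

```bash
python3 -c "
from h import *
print(ticket.finish_job())"
```

```text
the job is handed in; nothing more can be done
None
```

The largest lever is fully down on the stem along its groove, the drain is turned clockwise to its shut stop, and the job is handed in after about 13 s with the gripper clear; no verdict came back, but my last camera check put it within the limits.

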